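# Shut the purge box and set its gas valve

## Robot

A 7-joint arm with a two-finger parallel gripper is mounted at the origin on a cart in front of the work surface, level with it; the furniture and walls round the work are solid. World frame = base frame: x ahead of the robot, y to its left, z up, the work surface at z = 0. Lengths are in m, angles in rad, forces in N, time in s.
With the tool pointing down it reaches from about 0.425 to 0.925 m from the base axis. Payload 6.8 kg.
Tool frame: the origin (TCP) lies midway between the tips of the shut fingers; the grasp point (between the pads) lies 19 mm behind it; z points along the fingers, y is the line along which they close (so a half turn about z gives the same grasp; the last joint's range is limited). The gripper opens to 85 mm and grips with 20 to 120 N. Pads are 22 mm wide; open, the fingers measure 114 mm over their backs; the gripper's body (76 mm by 85 mm) begins 54 mm behind the grasp point. The pads swing forward as they close: fully open they stand 13 mm farther back than shut.
Start: joints at [1.11, 0.477, 0.022, 1.555, -0.011, 1.109, -0.083], TCP at [0.233, -0.633, 0.231] pointing down, gripper open.
Joint ranges: [-2.96, 2.96], [-0.34, 2.1], [-1.41, 1.46], [0.24, 2.44], [-1.37, 4.51], [0.17, 1.92], [-2.96, 2.96]. Speed limits (rad/s): [2.39, 2.39, 3.14, 3.14, 3.14, 3.14, 3.14].

## Interface

Orientations are given as a unit quaternion [w, x, y, z].
In Python, from station import bot gives the robot as it stands.
- The arm moves only by the tool jog_arm, never from a script. Its argument "rows" is a list of rows, each an object of numbers: "fingers": the finger opening in mm, from 0 to 85.4; "x", "y", "z": the shift along the tool's x, y, z in mm; "ax", "ay", "az": the turn, a rotation vector about the tool's x, y, z in degrees. A call has exactly 8 rows; each row shifts and turns the commanded pose from where the row before left it, along the tool's axes as they then stand; what a row does not reach is not made up. A row lasts 1/10 s, in which the tool goes at most 50 mm and 8.59 degrees, less where a joint would pass 70% of its speed; a pose out of reach is approached as far as the arm can. A call with a gripper value outside its range is refused whole. The fingers move at their own pace and stop on an object; "force" is the grip in N (left out, the last holds). Time passes only in rows, so rows that do not move let the fingers close, or fill a call up. It gives the time, the measured TCP pose, the force, the opening and the grip force at its end, in the units of the state.
- bot.get_obs(): the state, without advancing time (a new reading comes with each control period).
- bot.read_camera(name): name is "scene" or "top"; returns a dict with "pixels" (400x640x3 uint8, red, green, blue), "vertical_fov" (degrees; the focal length in pixels is half the picture's height over the tangent of half this angle, whatever the lens; pixels are square), "cx", "cy" (the principal point, pixels), "world_from_camera" (4x4, takes a point from camera to world coordinates). Camera axes: x right, y down, z forward; pixel columns grow to the right and rows downward; lengths in m; the calibration is good to about 2 mm. A picture is of the moment at which its call begins. There is no depth.
- bot.hand_in(): hands the job in; it is judged then, once.
The state is a dict: "t": time; "q": joint angles; "joint_vel": joint speeds; "joint_torque": joint torques, N m; "eef_pos": TCP position; "tool_rot": TCP orientation; "contact_force": force on the tool from outside, world axes, zero at the start; "torque": the same for the moment, N m; "gripper_width": opening from 0.0 (shut) to 1.0 (fully open); "grasp_force": force on a finger pad.
Only numpy, scipy, OpenCV 4.12 (cv2) and the standard library are available. Lean on these libraries where they do the work, as an engineer would, in place of code of your own. Each camera call takes 0.05 s, during which the arm holds its last target. There are 200 camera calls.

## Task

First push the small blue purge box's door shut until it clicks home on its ball catch. Then turn the red valve wheel by its upright black handle clockwise until it is closed against its stop, open it again by exactly two full turns anticlockwise, and finish while still gripping the handle, keeping the wheel still at that setting. Leave the cup, spanner, screwdriver and loose nut where they are.

Things in the scene. Friction and masses are not known exactly. Their poses are not given: they have to be found in the camera images.
- station: Purge station, fixed to the bench: dark steel base plate 200 (x) x 380 (y) x 12 mm with a blue chamber (150 x 160 mm, its top 137 mm above the bench) at its +y end and a brass valve with a red handwheel at its -y end. Origin at the centre of the plate's underside, on the bench; its -x side (chamber door) faces the robot, z up. It turns about z from run to run.
- door (a joint): Chamber door, upright, blue with a green glass pane, 12 mm thick, 154 mm wide, its top edge 134 mm above the bench. Hinged about a vertical axis at its +y edge; opens towards station -x. Angle in rad: 0 shut, starts 0.5 to 0.9. It stays where it is left. Over the last 0.1 rad it meets a spring ball catch: about 5 to 6 N at the push plate takes it over the ball, and from about 0.04 rad on the catch pulls it home and holds it at 0.
- door_hinge (a point): Point on the door's hinge axis, at the height of door_push.
- door_push (a point): Centre of the outer face of the steel push plate (36 x 44 mm) near the door's free edge, 108 mm above the bench. Moves with the door; 130 mm along the door from the hinge axis and 8.5 mm outside it. Its axes are the door's: -x points straight out of the outer face, z up; when shut they are parallel to the station's. A small black knob stands 26 mm out of the door's face 64 mm below it.
- valve_wheel (a joint): Valve opening in rad: 0 = closed against its solid stop, growing anticlockwise seen from above (opening), 6.283 a turn, to a full-open stop at three turns (18.85). Starts 2.2 to 5.0. Turning takes about 2 N at the handle; it stays where it is left. Closed, the handle stands over the white mark on the base plate, straight towards station -x from the axis.
- valve_axis (a point): Point on the wheel's vertical axis, at the height of handle_grip. Fixed to the station.
- handle_grip (a point): Grip point of the black handle, on its axis, 149 mm above the bench; it goes round valve_axis at a radius of 50 mm. The axes turn with the handle.
- valve_handle: The upright round black handle on the wheel's rim: 22 mm in diameter, 55 mm tall, from 115 to 170 mm above the bench; origin at its foot. It revolves freely on its own pin, so a gripper may keep its direction while it goes round. The wheel's rim below it is at most 113 mm above the bench.
- cup: White enamel cup, 69 x 93 x 91 mm, standing to the -y side of the valve; origin under its centre. Bystander.
- spanner: Steel spanner, 37 x 176 x 5 mm, lying in front of the valve; origin under its centre, long along its y. Bystander.
- screwdriver: Red-handled screwdriver, 28 x 224 x 28 mm, lying beside the chamber, on its +y side; origin under its centre, long along its y, the handle at its +y end. Bystander.
- nut: Steel M12 nut, 22 x 19 x 10 mm, lying loose on the base plate behind the valve; origin under its centre. Bystander.

How it is judged:
On the way, in this order (a step that is already met when the one before it is completed fails the run):
1. the door is shut and seated on its catch, with nothing pushing it (value of joint door below 0.025 rad and contact force between each of the arm, the fingers and station below 0.5 N), for 0.2 s.
2. the valve is closed against its stop, turned by the gripped handle, the door still shut (value of joint door below 0.025 rad and value of joint valve_wheel below 0.06 rad and contact force between the fingers and valve_handle above 1 N), for 0.1 s.
3. the valve is open by two turns, within 0.2 rad (value of joint door below 0.025 rad and value of joint valve_wheel between 12.366 and 12.766 rad), for 0.2 s.
At the end, for the whole second after the job is handed in: The door is within 0.025 rad of shut on its catch; the valve stands two turns (12.566 rad) from its closed stop within 0.2 rad and still (under 0.1 rad/s); the fingers still grip the handle (over 2 N of contact) (all of step 3 and velocity of joint valve_wheel between -0.1 and 0.1 rad/s and contact force between the fingers and valve_handle above 2 N); the arm keeps its last pose, push and grip.
It fails at once if the cup is shifted by more than 30 mm (distance of cup from where it was at the start of the episode above 0.03 m).
It fails at once if the spanner is shifted by more than 30 mm (distance of spanner from where it was at the start of the episode above 0.03 m).
It fails at once if the screwdriver is shifted by more than 30 mm (distance of screwdriver from where it was at the start of the episode above 0.03 m).
It fails at once if the nut is shifted by more than 30 mm (distance of nut from where it was at the start of the episode above 0.03 m).
It also fails if it takes over 64 s, if anything falls off the work surface, if the arm or the gripper's body presses on something with over 40 N, if the wrist force passes 120 N, or if a joint passes its speed limit or range.

## Working session

There is one attempt and no reset: what is moved stays moved. The work goes in short steps, Python scripts to look and compute and a tool call to move; the robot and the scene stay as the last step left them, time stands still between calls to the robot, and variables do not carry over. Pictures are saved under pics/ and viewed, at most 10 in all, crops included, and the job is handed in when it is done.

Besides the shell and the picture viewer there is one more tool, called after ">>>" as name([rows], argument=value, ...), one row to a line, values as JSON. jog_arm: Moves the arm, as the interface text tells. Its arguments: {"type":"object","properties":{"rows":{"type":"array","items":{"type":"object","properties":{"fingers":{"type":"number"},"x":{"type":"number"},"y":{"type":"number"},"z":{"type":"number"},"ax":{"type":"number"},"ay":{"type":"number"},"az":{"type":"number"}}}},"force":{"type":"number"}},"required":["rows"]}

```bash
mkdir -p pics; cat > h.py <<'E'
import numpy as np, cv2
from station import bot
def snap(n):
    r=bot.read_camera(n); return r
def f(r): return 200/np.tan(np.radians(r["vertical_fov"])/2)
def ray(r,u,v,z):
    T=np.array(r["world_from_camera"]); d=T[:3,:3]@np.array([(u-r["cx"])/f(r),(v-r["cy"])/f(r),1]); o=T[:3,3]
    return o+d*(z-o[2])/d[2]
def proj(r,p):
    T=np.array(r["world_from_camera"]); c=T[:3,:3].T@(np.array(p)-T[:3,3]); return c[:2]/c[2]*f(r)+[r["cx"],r["cy"]]
E
python3 - <<'E'
from h import *
for n in("scene","top"):
    r=snap(n); cv2.imwrite(f"pics/{n}0.png",r["pixels"][:,:,::-1]); print(n,r["vertical_fov"],r["cx"],r["cy"],np.round(r["world_from_camera"],3))
o=bot.get_obs();print(o)
E
```

```text
scene 53.62866857442294 308.94892473850416 200.3408371416203 [[ 0.813 -0.287  0.507  0.172]
 [-0.583 -0.42   0.696 -0.542]
 [ 0.013 -0.861 -0.509  0.582]
 [ 0.     0.     0.     1.   ]]
top 55.7429458923538 316.92241554653316 204.57710942228505 [[-6.000e-03 -9.850e-01  1.710e-01  4.300e-01]
 [-1.000e+00  5.000e-03 -2.000e-03  3.800e-02]
 [ 1.000e-03 -1.710e-01 -9.850e-01  1.077e+00]
 [ 0.000e+00  0.000e+00  0.000e+00  1.000e+00]]
{'t': 0.1, 'q': array([ 1.10990074,  0.47774405,  0.02235089,  1.55630456, -0.01149472,
        1.1093274 , -0.08307116]), 'joint_vel': array([ 0.00029459, -0.00142117, -0.000268  , -0.00099847, -0.00098913,
        0.00086559,  0.00014403]), 'joint_torque': array([ 4.30910455e-03, -5.97762680e+01,  1.61397535e+00, -2.81954241e+01,
        1.29656945e-02,  5.00483395e-03,  2.78356094e-05]), 'eef_pos': array([ 0.23303292, -0.63294511,  0.23042555]), 'tool_rot': array([-8.00835038e-04,  9.84477976e-01,  1.75506208e-01, -2.08419100e-04]), 'contact_force': array([-0.51430622,  0.08238262,  0.45486574]), 'torque': array([-0.0005293 ,  0.03164064,  0.01571502]), 'grasp_force': 0.0, 'gripper_width': 1.0024015506804005}
```

View pics/scene0.png

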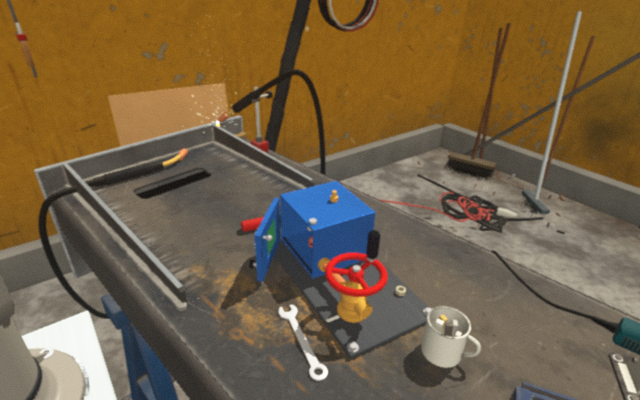

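View pics/top0.png

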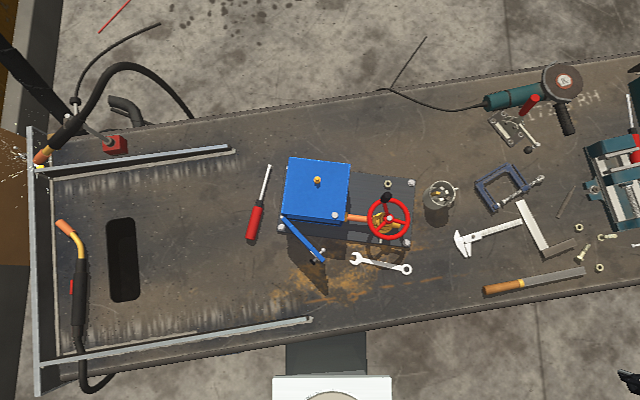

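The scene shows the door half open at (268,240), the handle at (373,243) and the wheel at (356,272). In the top view the chamber spans (282..350,157..223), the door runs (283,218)-(323,260), the wheel centre is near (388,217) and the handle is near (386,197). I'll take enlarged crops next.

```bash
python3 - <<'E'
from h import *
t=cv2.imread("pics/top0.png")[145:285,265:425]; s=cv2.imread("pics/scene0.png")[170:370,230:440]
cv2.imwrite("pics/c1.png",cv2.resize(t,None,fx=4.2857,fy=4.2857,interpolation=cv2.INTER_CUBIC)[:600])
r=snap("top")
for n,u,v,z in[("cor",289,157,.137),("cor",350,163,.137),("cor",346,223,.137),("cor",282,215,.137),("wheel",388,217,.11),("handle",386,196,.17),("doorfree",323,260,.134),("hinge",283,218,.134)]:
    print(n,np.round(ray(r,u,v,z),3))
E
```

```text
cor [0.719 0.107 0.137]
cor [ 0.702 -0.05   0.137]
cor [ 0.546 -0.036  0.137]
cor [0.568 0.124 0.137]
wheel [ 0.565 -0.147  0.11 ]
handle [ 0.608 -0.133  0.17 ]
doorfree [0.455 0.022 0.134]
hinge [0.56  0.122 0.134]
```

View pics/c1.png

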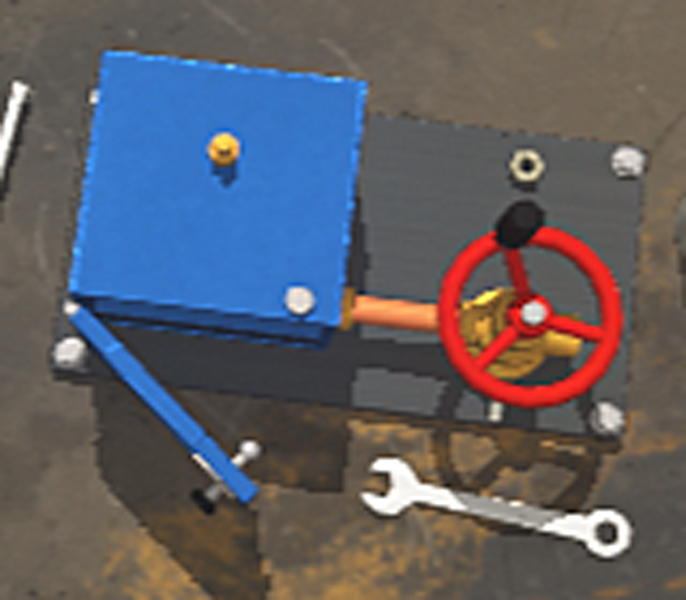

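The crop shows the plate corners at about (643,150), (625,440) and (52,375). The wheel rim centre is at (531,315), the handle top at (527,213), the door hinge at (72,309) and its free top edge at (250,495). Next I'll fit the station pose to these.

```bash
python3 - <<'E'
from h import *
from scipy.optimize import least_squares
r=snap("top"); P=lambda x,y,z:ray(r,265+x/4.2857,145+y/4.2857,z)
pl=[(643,150,.1,-.19),(625,440,-.1,-.19),(52,375,-.1,.19)]
W=[P(a,b,.012)[:2] for a,b,_,_ in pl]
def g(p):
    c,s=np.cos(p[2]),np.sin(p[2]); return np.ravel([np.array([c*X-s*Y+p[0],s*X+c*Y+p[1]])-w for (_,_,X,Y),w in zip(pl,W)])
s=least_squares(g,[.6,0,-.11]);p=s.x;print("station",p,s.fun.round(4))
R=np.array([[np.cos(p[2]),-np.sin(p[2])],[np.sin(p[2]),np.cos(p[2])]])
loc=lambda w:R.T@(np.array(w)[:2]-p[:2])
for n,a,b,z in[("c",105,52,.137),("c",366,82,.137),("c",348,312,.137),("c",72,292,.137),("rim",531,315,.108),("hub",533,313,.115),("handtop",527,211,.17),("handfoot",512,232,.115),("mark",495,410,.012),("hinge",72,309,.134),("free",248,495,.134),("plate",195,455,.12)]:
    w=P(a,b,z);print(n,w.round(3),"local",loc(w).round(3))
E
```

```text
station [ 0.6117044  -0.04982268 -0.11993969] [ 0.0024 -0.0023 -0.0016  0.0001 -0.0008  0.0021]
c [0.718 0.106 0.137] local [0.087 0.168]
c [ 0.699 -0.051  0.137] local [0.086 0.01 ]
c [ 0.56  -0.037  0.137] local [-0.053  0.006]
c [0.572 0.124 0.137] local [-0.06   0.168]
rim [ 0.561 -0.15   0.108] local [-0.038 -0.105]
hub [ 0.561 -0.15   0.115] local [-0.038 -0.105]
handtop [ 0.613 -0.138  0.17 ] local [ 0.011 -0.087]
handfoot [ 0.611 -0.139  0.115] local [ 0.01  -0.088]
mark [ 0.511 -0.142  0.012] local [-0.089 -0.104]
hinge [0.563 0.125 0.134] local [-0.07   0.167]
free [0.454 0.022 0.134] local [-0.165  0.053]
plate [0.478 0.053 0.12 ] local [-0.145  0.086]
```

```bash
cat >> h.py <<'E'
from scipy.spatial.transform import Rotation
YAW=-.115; S=np.array([.6117,-.0498])
RS=np.array([[np.cos(YAW),-np.sin(YAW)],[np.sin(YAW),np.cos(YAW)]])
def L(w): return RS.T@(np.array(w)[:2]-S)
def W(l): return RS@np.array(l)+S
def st():
    o=bot.get_obs(); R=Rotation.from_quat(np.roll(o["tool_rot"],-1)).as_matrix()
    print("t",round(o["t"],2),"loc mm",(L(o["eef_pos"])*1e3).round(1),"z",round(o["eef_pos"][2]*1e3,1),"toolx yaw vs station",np.degrees(np.arctan2(R[1,0],R[0,0])-YAW).round(2),"F station",np.r_[RS.T@o["contact_force"][:2],o["contact_force"][2]].round(1),"w",round(o["gripper_width"]*85.4,1),"g",round(o["grasp_force"],1))
E
python3 - <<'E'
from h import *
st()
for n,w in(("axis",(.561,-.150)),("handle",(.612,-.1385)),("hinge",(.563,.125)),("free",(.454,.022))): print(n,L(w)*1e3)
h=L((.563,.125))
for th in(.75,.68,.5,.3,.1,0): print(th,(1e3*(h+.13*np.array([-np.sin(th),-np.cos(th)])+.0085*np.array([-np.cos(th),np.sin(th)]))).round(1))
E
```

```text
t 0.2 loc mm [-309.2 -622.9] z 230.7 toolx yaw vs station 26.8 F station [ 0.3 -0.6  0.6] w 85.6 g 0.0
axis [ -38.86749739 -105.35581449]
handle [ 10.4760497  -88.07969336]
hinge [-68.43604713 168.05724457]
free [-164.89716971   53.23019275]
0.75 [-163.3   78.7]
0.68 [-156.8   72.3]
0.5 [-138.2   58. ]
0.3 [-115.    46.4]
0.1 [-89.9  39.6]
0 [-76.9  38.1]
```

>>> jog_arm([
  {"az": 6.7,"fingers": 0},
  {"az": 6.7},
  {"az": 6.7},
  {"az": 6.7},
  {},
  {},
  {},
  {},
])

```text
invalid input
```

```bash
python3 -c "
from h import *
st()"
```

```text
t 0.2 loc mm [-309.2 -622.9] z 230.7 toolx yaw vs station 26.8 F station [ 0.3 -0.6  0.6] w 85.6 g 0.0
```

>>> jog_arm([
  {"fingers": 0,"x": 0,"y": 0,"z": 0,"ax": 0,"ay": 0,"az": 6.7},
  {"fingers": 0,"x": 0,"y": 0,"z": 0,"ax": 0,"ay": 0,"az": 6.7},
  {"fingers": 0,"x": 0,"y": 0,"z": 0,"ax": 0,"ay": 0,"az": 6.7},
  {"fingers": 0,"x": 0,"y": 0,"z": 0,"ax": 0,"ay": 0,"az": 6.7},
  {"fingers": 0,"x": 0,"y": 0,"z": 0,"ax": 0,"ay": 0,"az": 0},
  {"fingers": 0,"x": 0,"y": 0,"z": 0,"ax": 0,"ay": 0,"az": 0},
  {"fingers": 0,"x": 0,"y": 0,"z": 0,"ax": 0,"ay": 0,"az": 0},
  {"fingers": 0,"x": 0,"y": 0,"z": 0,"ax": 0,"ay": 0,"az": 0},
])

```text
t: 1.0
eef_pos: [0.2332, -0.6334, 0.2313]
tool_rot: [-0.0, 0.998, -0.057, 0.0]
contact_force: [-0.4, -0.7, 0.4]
gripper_width: 0.001
grasp_force: 0.0
```

```bash
python3 -c "
from h import *
st()"
```

```text
t 1.0 loc mm [-309.1 -623.2] z 231.3 toolx yaw vs station 0.08 F station [-0.4 -0.7  0.4] w 0.1 g 0.0
```

>>> jog_arm([
  {"fingers": 0,"x": 15,"y": -42,"z": 0},
  {"fingers": 0,"x": 15,"y": -42,"z": 0},
  {"fingers": 0,"x": 15,"y": -42,"z": 0},
  {"fingers": 0,"x": 15,"y": -42,"z": 0},
  {"fingers": 0,"x": 15,"y": -42,"z": 0},
  {"fingers": 0,"x": 15,"y": -42,"z": 0},
  {"fingers": 0,"x": 15,"y": -42,"z": 0},
  {"fingers": 0,"x": 10,"y": -42,"z": 0},
])

```text
invalid input
```

```bash
python3 -c "
from h import *
st()"
```

```text
t 1.0 loc mm [-309.1 -623.2] z 231.3 toolx yaw vs station 0.08 F station [-0.4 -0.7  0.4] w 0.1 g 0.0
```

All seven keys are needed in every row.

>>> jog_arm([
  {"fingers": 0,"x": 15,"y": -42,"z": 0,"ax": 0,"ay": 0,"az": 0},
  {"fingers": 0,"x": 15,"y": -42,"z": 0,"ax": 0,"ay": 0,"az": 0},
  {"fingers": 0,"x": 15,"y": -42,"z": 0,"ax": 0,"ay": 0,"az": 0},
  {"fingers": 0,"x": 15,"y": -42,"z": 0,"ax": 0,"ay": 0,"az": 0},
  {"fingers": 0,"x": 15,"y": -42,"z": 0,"ax": 0,"ay": 0,"az": 0},
  {"fingers": 0,"x": 15,"y": -42,"z": 0,"ax": 0,"ay": 0,"az": 0},
  {"fingers": 0,"x": 15,"y": -42,"z": 0,"ax": 0,"ay": 0,"az": 0},
  {"fingers": 0,"x": 10,"y": -42,"z": 0,"ax": 0,"ay": 0,"az": 0},
])

```text
t: 1.8
eef_pos: [0.3871, -0.3112, 0.2317]
tool_rot: [0.0, 0.998, -0.057, 0.001]
contact_force: [0.4, -1.0, -0.4]
gripper_width: 0.002
grasp_force: 0.0
```

```bash
python3 -c "
from h import *
st()"
```

```text
t 1.8 loc mm [-193.1 -285.4] z 231.7 toolx yaw vs station 0.09 F station [ 0.5 -0.9 -0.4] w 0.2 g 0.0
```

>>> jog_arm([
  {"fingers": 0,"x": 0,"y": -42,"z": 0,"ax": 0,"ay": 0,"az": 0},
  {"fingers": 0,"x": 0,"y": -42,"z": 0,"ax": 0,"ay": 0,"az": 0},
  {"fingers": 0,"x": 0,"y": -42,"z": 0,"ax": 0,"ay": 0,"az": 0},
  {"fingers": 0,"x": 0,"y": -42,"z": 0,"ax": 0,"ay": 0,"az": 0},
  {"fingers": 0,"x": 0,"y": -42,"z": 0,"ax": 0,"ay": 0,"az": 0},
  {"fingers": 0,"x": 0,"y": -42,"z": 0,"ax": 0,"ay": 0,"az": 0},
  {"fingers": 0,"x": 0,"y": -42,"z": 20,"ax": 0,"ay": 0,"az": 0},
  {"fingers": 0,"x": 0,"y": -40,"z": 20,"ax": 0,"ay": 0,"az": 0},
])

```text
t: 2.6
eef_pos: [0.4251, 0.0207, 0.1918]
tool_rot: [-0.0, 0.998, -0.057, 0.002]
contact_force: [0.4, -0.6, -0.1]
gripper_width: 0.003
grasp_force: 0.0
```

```bash
python3 -c "
from h import *
st()
r=snap('top'); s=snap('scene')
a=cv2.resize(r['pixels'][120:290,255:425],None,fx=2.35,fy=2.35); b=cv2.resize(s['pixels'][160:360,220:420],(399,399))
cv2.imwrite('pics/c2.png',np.hstack([a[:399,:399],b])[:,:,::-1])"
```

```text
t 2.6 loc mm [-193.5   48.6] z 191.8 toolx yaw vs station 0.05 F station [ 0.5 -0.5 -0.1] w 0.2 g 0.0
```

View pics/c2.png

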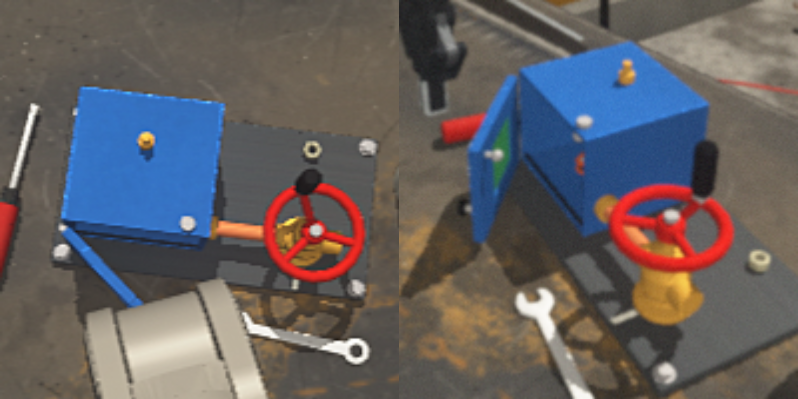

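>>> jog_arm([
  {"fingers": 0,"x": 0,"y": 0,"z": 47,"ax": 0,"ay": 0,"az": 0},
  {"fingers": 0,"x": 0,"y": 0,"z": 46,"ax": 0,"ay": 0,"az": 0},
  {"fingers": 0,"x": 0,"y": -17,"z": 0,"ax": 0,"ay": 0,"az": 0},
  {"fingers": 0,"x": 0,"y": -17,"z": 0,"ax": 0,"ay": 0,"az": 0},
  {"fingers": 0,"x": 11,"y": 0,"z": 0,"ax": 0,"ay": 0,"az": 0},
  {"fingers": 0,"x": 11,"y": 0,"z": 0,"ax": 0,"ay": 0,"az": 0},
  {"fingers": 0,"x": 8,"y": 7,"z": 0,"ax": 0,"ay": 0,"az": 0},
  {"fingers": 0,"x": 8,"y": 7,"z": 0,"ax": 0,"ay": 0,"az": 0},
])

```text
t: 3.5
eef_pos: [0.4654, 0.0328, 0.0985]
tool_rot: [0.0, 0.998, -0.058, 0.0]
contact_force: [-0.3, -0.1, -0.6]
gripper_width: -0.0
grasp_force: 0.2
```

```bash
python3 -c "
from h import *
st()"
```

```text
t 3.5 loc mm [-154.8   65.3] z 98.5 toolx yaw vs station -0.07 F station [-0.2 -0.2 -0.6] w -0.0 g 0.2
```

>>> jog_arm([
  {"fingers": 0,"x": 8,"y": 5,"z": 0,"ax": 0,"ay": 0,"az": 0},
  {"fingers": 0,"x": 8,"y": 5,"z": 0,"ax": 0,"ay": 0,"az": 0},
  {"fingers": 0,"x": 8,"y": 4,"z": 0,"ax": 0,"ay": 0,"az": 0},
  {"fingers": 0,"x": 8,"y": 4,"z": 0,"ax": 0,"ay": 0,"az": 0},
  {"fingers": 0,"x": 7,"y": 3,"z": 0,"ax": 0,"ay": 0,"az": 0},
  {"fingers": 0,"x": 7,"y": 2,"z": 0,"ax": 0,"ay": 0,"az": 0},
  {"fingers": 0,"x": 3,"y": 1,"z": 0,"ax": 0,"ay": 0,"az": 0},
  {"fingers": 0,"x": 2,"y": 0,"z": 0,"ax": 0,"ay": 0,"az": 0},
])

```text
t: 4.3
eef_pos: [0.5125, 0.0047, 0.0982]
tool_rot: [0.0, 0.998, -0.057, -0.0]
contact_force: [0.2, 0.6, 0.6]
gripper_width: -0.0
grasp_force: 0.2
```

```bash
python3 -c "
from h import *
st()"
```

```text
t 4.3 loc mm [-104.8   42.7] z 98.2 toolx yaw vs station -0.0 F station [0.1 0.6 0.6] w -0.0 g 0.2
```

>>> jog_arm([
  {"fingers": 0,"x": 2,"y": 0,"z": 0,"ax": 0,"ay": 0,"az": 0},
  {"fingers": 0,"x": 2,"y": 1,"z": 0,"ax": 0,"ay": 0,"az": 0},
  {"fingers": 0,"x": 2,"y": 0,"z": 0,"ax": 0,"ay": 0,"az": 0},
  {"fingers": 0,"x": 2,"y": 1,"z": 0,"ax": 0,"ay": 0,"az": 0},
  {"fingers": 0,"x": 1,"y": 0,"z": 0,"ax": 0,"ay": 0,"az": 0},
  {"fingers": 0,"x": 1,"y": 0,"z": 0,"ax": 0,"ay": 0,"az": 0},
  {"fingers": 0,"x": 0,"y": 0,"z": 0,"ax": 0,"ay": 0,"az": 0},
  {"fingers": 0,"x": 0,"y": 0,"z": 0,"ax": 0,"ay": 0,"az": 0},
])

```text
t: 5.1
eef_pos: [0.5216, 0.0018, 0.0981]
tool_rot: [-0.0, 0.998, -0.057, -0.0]
contact_force: [-3.2, 1.4, 0.1]
gripper_width: -0.0
grasp_force: 1.6
```

```bash
python3 -c "
from h import *
st()
r=snap('top'); s=snap('scene')
a=cv2.resize(r['pixels'][120:290,255:425],None,fx=2.35,fy=2.35); b=cv2.resize(s['pixels'][160:360,220:420],(399,399))
cv2.imwrite('pics/c3.png',np.hstack([a[:399,:399],b])[:,:,::-1])"
```

```text
t 5.1 loc mm [-95.4  40.9] z 98.1 toolx yaw vs station 0.01 F station [-3.3  1.   0.1] w -0.0 g 1.6
```

View pics/c3.png

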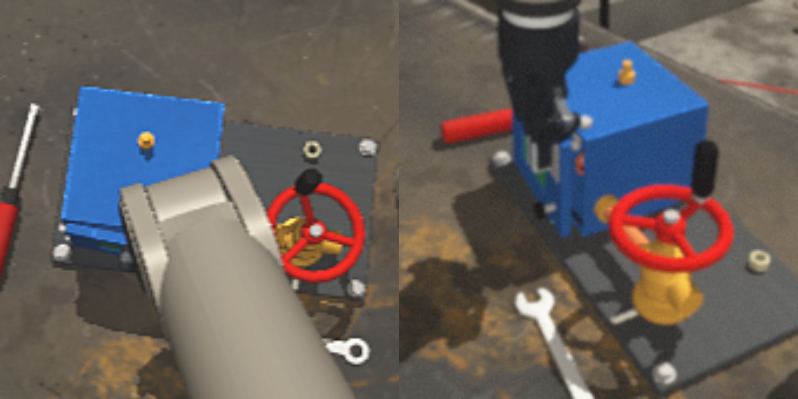

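The door is nearly shut and meeting the catch: the gap at (565,190) is small and the push reads 3.3 N. I'll keep pushing slowly.

>>> jog_arm([
  {"fingers": 0,"x": 1,"y": 0,"z": 0,"ax": 0,"ay": 0,"az": 0},
  {"fingers": 0,"x": 1,"y": 0,"z": 0,"ax": 0,"ay": 0,"az": 0},
  {"fingers": 0,"x": 1,"y": 0,"z": 0,"ax": 0,"ay": 0,"az": 0},
  {"fingers": 0,"x": 1,"y": 0,"z": 0,"ax": 0,"ay": 0,"az": 0},
  {"fingers": 0,"x": 1,"y": 0,"z": 0,"ax": 0,"ay": 0,"az": 0},
  {"fingers": 0,"x": 1,"y": 0,"z": 0,"ax": 0,"ay": 0,"az": 0},
  {"fingers": 0,"x": 0,"y": 0,"z": 0,"ax": 0,"ay": 0,"az": 0},
  {"fingers": 0,"x": 0,"y": 0,"z": 0,"ax": 0,"ay": 0,"az": 0},
])

```text
t: 6.0
eef_pos: [0.5283, 0.0008, 0.0984]
tool_rot: [0.0, 0.998, -0.058, 0.0]
contact_force: [-0.5, 0.4, 0.2]
gripper_width: -0.0
grasp_force: 0.0
```

```bash
python3 -c "
from h import *
st()"
```

```text
t 6.0 loc mm [-88.6  40.7] z 98.4 toolx yaw vs station -0.01 F station [-0.6  0.3  0.2] w -0.0 g 0.0
```

>>> jog_arm([
  {"fingers": 0,"x": -5,"y": 0,"z": 0,"ax": 0,"ay": 0,"az": 0},
  {"fingers": 0,"x": -20,"y": 0,"z": 0,"ax": 0,"ay": 0,"az": 0},
  {"fingers": 0,"x": -20,"y": 0,"z": 0,"ax": 0,"ay": 0,"az": 0},
  {"fingers": 0,"x": -30,"y": 0,"z": -30,"ax": 0,"ay": 0,"az": 0},
  {"fingers": 0,"x": -20,"y": 0,"z": -45,"ax": 0,"ay": 0,"az": 0},
  {"fingers": 0,"x": 0,"y": 0,"z": -45,"ax": 0,"ay": 0,"az": 0},
  {"fingers": 70,"x": 0,"y": 40,"z": -12,"ax": 0,"ay": 0,"az": 0},
  {"fingers": 70,"x": 0,"y": 40,"z": 0,"ax": 0,"ay": 0,"az": 0},
])

```text
t: 6.8
eef_pos: [0.4258, -0.0678, 0.2333]
tool_rot: [0.0, 0.998, -0.056, 0.003]
contact_force: [1.4, 0.0, -0.4]
gripper_width: 0.335
grasp_force: 0.0
```

```bash
python3 -c "
from h import *
st()
r=snap('top'); s=snap('scene')
a=cv2.resize(r['pixels'][120:290,255:425],None,fx=2.35,fy=2.35); b=cv2.resize(s['pixels'][160:360,220:420],(399,399))
cv2.imwrite('pics/c4.png',np.hstack([a[:399,:399],b])[:,:,::-1])
for n,z in(('t',.17),('b',.115)):
  for q in ((.612,-.1385),): print(n,proj(r,[*q,z]),proj(s,[*q,z]))
print('axis rim',proj(s,[.561,-.15,.108]))
"
```

```text
t 6.8 loc mm [-182.6  -39.2] z 233.3 toolx yaw vs station 0.19 F station [ 1.4  0.2 -0.4] w 28.6 g 0.0
t [388.28360401 194.46893901] [374.03606721 232.8852894 ]
b [384.32146133 198.66364126] [371.18847607 256.93479347]
axis rim [354.44909603 273.53654833]
```

View pics/c4.png

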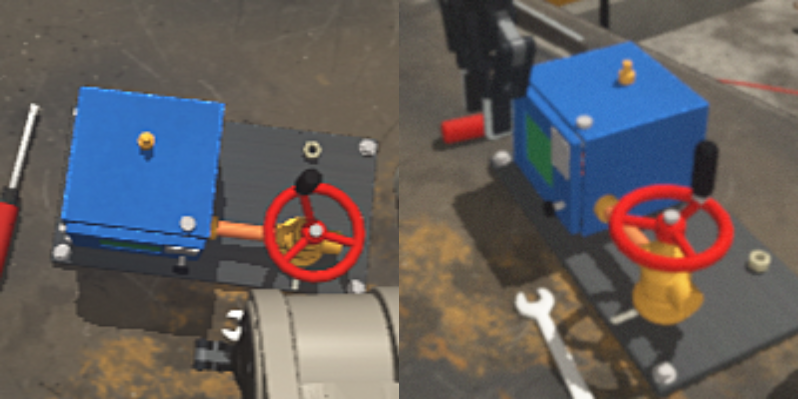

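>>> jog_arm([
  {"fingers": 65,"x": 40,"y": 10,"z": 0,"ax": 0,"ay": 0,"az": 0},
  {"fingers": 65,"x": 40,"y": 10,"z": 0,"ax": 0,"ay": 0,"az": 0},
  {"fingers": 65,"x": 40,"y": 10,"z": 0,"ax": 0,"ay": 0,"az": 0},
  {"fingers": 65,"x": 40,"y": 10,"z": 0,"ax": 0,"ay": 0,"az": 0},
  {"fingers": 65,"x": 33,"y": 9,"z": 0,"ax": 0,"ay": 0,"az": 0},
  {"fingers": 65,"x": 0,"y": 0,"z": 20,"ax": 0,"ay": 0,"az": 0},
  {"fingers": 65,"x": 0,"y": 0,"z": 0,"ax": 0,"ay": 0,"az": 0},
  {"fingers": 65,"x": 0,"y": 0,"z": 0,"ax": 0,"ay": 0,"az": 0},
])

```text
t: 7.7
eef_pos: [0.6095, -0.1376, 0.2097]
tool_rot: [-0.0, 0.998, -0.057, -0.001]
contact_force: [0.0, -0.1, 0.1]
gripper_width: 0.764
grasp_force: 0.0
```

```bash
python3 -c "
from h import *
st()
s=snap('scene')
cv2.imwrite('pics/c5.png',cv2.resize(s['pixels'][160:310,290:440],(600,600))[:,:,::-1])
"
```

```text
t 7.7 loc mm [  7.9 -87.4] z 209.7 toolx yaw vs station 0.04 F station [ 0.  -0.1  0.1] w 65.3 g 0.0
```

View pics/c5.png

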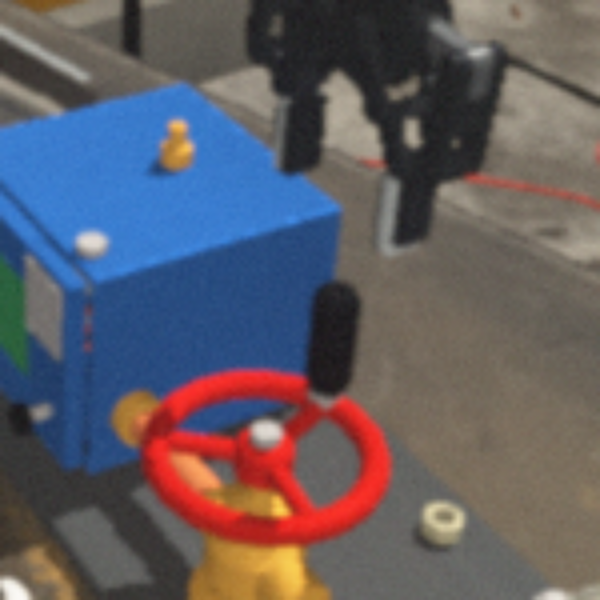

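The open fingers straddle the handle: pads at (290,130) and (395,215), handle top at (335,290). I'll descend and grip.

>>> jog_arm([
  {"fingers": 65,"x": 3,"y": 0,"z": 26,"ax": 0,"ay": 0,"az": 0},
  {"fingers": 65,"x": 0,"y": 0,"z": 26,"ax": 0,"ay": 0,"az": 0},
  {"fingers": 65,"x": 0,"y": 0,"z": 26,"ax": 0,"ay": 0,"az": 0},
  {"fingers": 65,"x": 0,"y": 0,"z": 0,"ax": 0,"ay": 0,"az": 0},
  {"fingers": 15,"x": 0,"y": 0,"z": 0,"ax": 0,"ay": 0,"az": 0},
  {"fingers": 15,"x": 0,"y": 0,"z": 0,"ax": 0,"ay": 0,"az": 0},
  {"fingers": 15,"x": 0,"y": 0,"z": 0,"ax": 0,"ay": 0,"az": 0},
  {"fingers": 15,"x": 0,"y": 0,"z": 0,"ax": 0,"ay": 0,"az": 0},
], force=60)

```text
t: 8.55
eef_pos: [0.615, -0.1387, 0.1346]
tool_rot: [0.0, 0.998, -0.057, 0.002]
contact_force: [-1.2, 1.2, 5.0]
gripper_width: 0.238
grasp_force: 58.4
```

```bash
python3 -c "
from h import *
st()"
```

```text
t 8.55 loc mm [ 13.5 -87.9] z 134.6 toolx yaw vs station 0.01 F station [-1.4  1.   5. ] w 20.3 g 58.4
```

```bash
cat >> h.py <<'E'
def arc(a0,a1,n,cur=None,c=None,rr=50.):
    "tool-axis row shifts from angle a0 to a1 (rad, station); cur,c: actual local TCP and circle centre, mm"
    a=np.linspace(a0,a1,n+1); P=rr*np.c_[np.cos(a),np.sin(a)]
    if cur is not None: P=P+c; P[0]=cur
    d=np.diff(np.round((P-P[0])*2)/2,axis=0)
    for i in range(0,n,8): print(" ".join("(%g,%g)"%(x,-y) for x,y in d[i:i+8]))
E
python3 -c "
from h import *
arc(.335,.335-1.5,8)"
```

```text
(2,9) (0.5,9.5) (-1,9) (-3,9) (-4.5,8.5) (-6,7) (-7.5,6) (-8,4.5)
```

>>> jog_arm([
  {"fingers": 15,"x": 2,"y": 9,"z": 0,"ax": 0,"ay": 0,"az": 0},
  {"fingers": 15,"x": 0.5,"y": 9.5,"z": 0,"ax": 0,"ay": 0,"az": 0},
  {"fingers": 15,"x": -1,"y": 9,"z": 0,"ax": 0,"ay": 0,"az": 0},
  {"fingers": 15,"x": -3,"y": 9,"z": 0,"ax": 0,"ay": 0,"az": 0},
  {"fingers": 15,"x": -4.5,"y": 8.5,"z": 0,"ax": 0,"ay": 0,"az": 0},
  {"fingers": 15,"x": -6,"y": 7,"z": 0,"ax": 0,"ay": 0,"az": 0},
  {"fingers": 15,"x": -7.5,"y": 6,"z": 0,"ax": 0,"ay": 0,"az": 0},
  {"fingers": 15,"x": -8,"y": 4.5,"z": 0,"ax": 0,"ay": 0,"az": 0},
])

```text
t: 9.35
eef_pos: [0.5808, -0.1961, 0.1346]
tool_rot: [-0.001, 0.998, -0.057, 0.002]
contact_force: [0.2, 5.6, 6.0]
gripper_width: 0.24
grasp_force: 58.7
```

```bash
python3 -c "
from h import *
st()
s=snap('scene')
cv2.imwrite('pics/c6.png',cv2.resize(s['pixels'][190:340,290:440],(600,600))[:,:,::-1])
arc(.335-1.5,.335-3.2,8)"
```

```text
t 9.35 loc mm [ -13.9 -148.9] z 134.6 toolx yaw vs station 0.07 F station [-0.5  5.6  6. ] w 20.5 g 58.7
(-10,3) (-10.5,1) (-10.5,-1.5) (-10,-3.5) (-9.5,-5.5) (-7.5,-7) (-6,-9) (-4,-10)
```

View pics/c6.png

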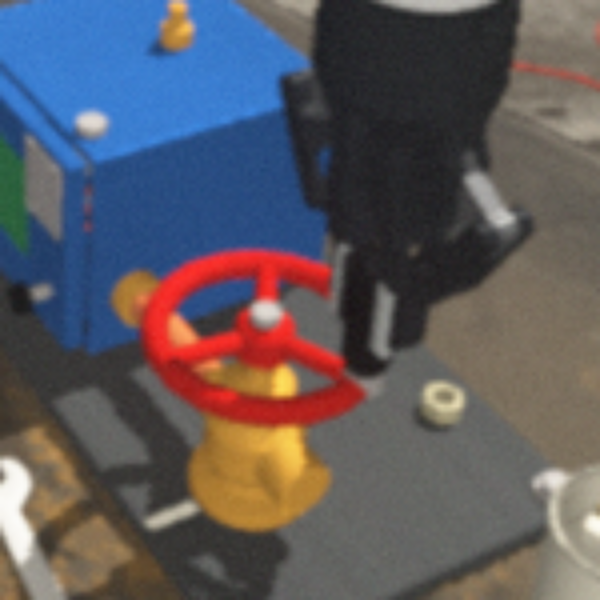

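The handle is held at (365,370) in the crop and the wheel turns with it. I'll carry on to near the stop.

>>> jog_arm([
  {"fingers": 15,"x": -10,"y": 3,"z": 0,"ax": 0,"ay": 0,"az": 0},
  {"fingers": 15,"x": -10.5,"y": 1,"z": 0,"ax": 0,"ay": 0,"az": 0},
  {"fingers": 15,"x": -10.5,"y": -1.5,"z": 0,"ax": 0,"ay": 0,"az": 0},
  {"fingers": 15,"x": -10,"y": -3.5,"z": 0,"ax": 0,"ay": 0,"az": 0},
  {"fingers": 15,"x": -9.5,"y": -5.5,"z": 0,"ax": 0,"ay": 0,"az": 0},
  {"fingers": 15,"x": -7.5,"y": -7,"z": 0,"ax": 0,"ay": 0,"az": 0},
  {"fingers": 15,"x": -6,"y": -9,"z": 0,"ax": 0,"ay": 0,"az": 0},
  {"fingers": 15,"x": -4,"y": -10,"z": 0,"ax": 0,"ay": 0,"az": 0},
])

```text
t: 10.2
eef_pos: [0.5169, -0.1588, 0.1346]
tool_rot: [0.001, 0.998, -0.058, 0.003]
contact_force: [2.5, -2.5, 6.7]
gripper_width: 0.234
grasp_force: 60.3
```

```bash
python3 -c "
from h import *
st()
arc(.335-3.2,.335-3.65,8)"
```

```text
t 10.2 loc mm [ -81.6 -119.1] z 134.6 toolx yaw vs station -0.05 F station [ 2.7 -2.2  6.7] w 20.0 g 60.3
(-0.5,-2.5) (-0.5,-3) (-0.5,-3) (-0.5,-2.5) (0,-3) (0,-2.5) (0.5,-3) (0.5,-3)
```

>>> jog_arm([
  {"fingers": 15,"x": -0.5,"y": -2,"z": 0,"ax": 0,"ay": 0,"az": 0},
  {"fingers": 15,"x": -0.5,"y": -2,"z": 0,"ax": 0,"ay": 0,"az": 0},
  {"fingers": 15,"x": -0.5,"y": -2,"z": 0,"ax": 0,"ay": 0,"az": 0},
  {"fingers": 15,"x": 0,"y": -2,"z": 0,"ax": 0,"ay": 0,"az": 0},
  {"fingers": 15,"x": 0,"y": -2,"z": 0,"ax": 0,"ay": 0,"az": 0},
  {"fingers": 15,"x": 0,"y": -2,"z": 0,"ax": 0,"ay": 0,"az": 0},
  {"fingers": 15,"x": 0,"y": -1,"z": 0,"ax": 0,"ay": 0,"az": 0},
  {"fingers": 15,"x": 0,"y": 0,"z": 0,"ax": 0,"ay": 0,"az": 0},
])

```text
t: 11.0
eef_pos: [0.516, -0.1457, 0.1345]
tool_rot: [0.001, 0.998, -0.058, 0.001]
contact_force: [-2.0, -1.5, 13.0]
gripper_width: 0.235
grasp_force: 60.8
```

```bash
python3 -c "
from h import *
st()"
```

```text
t 11.0 loc mm [ -84.1 -106.2] z 134.5 toolx yaw vs station -0.04 F station [-1.9 -1.7 13. ] w 20.1 g 60.8
```

>>> jog_arm([
  {"fingers": 15,"x": 0,"y": -1,"z": -1,"ax": 0,"ay": 0,"az": 0},
  {"fingers": 15,"x": 0,"y": -1,"z": 0,"ax": 0,"ay": 0,"az": 0},
  {"fingers": 15,"x": 0,"y": -1,"z": 0,"ax": 0,"ay": 0,"az": 0},
  {"fingers": 15,"x": 0,"y": -1,"z": 0,"ax": 0,"ay": 0,"az": 0},
  {"fingers": 15,"x": 0,"y": 0,"z": 0,"ax": 0,"ay": 0,"az": 0},
  {"fingers": 15,"x": 0,"y": 0,"z": 0,"ax": 0,"ay": 0,"az": 0},
  {"fingers": 15,"x": 0,"y": 0,"z": 0,"ax": 0,"ay": 0,"az": 0},
  {"fingers": 15,"x": 0,"y": 0,"z": 0,"ax": 0,"ay": 0,"az": 0},
])

```text
t: 11.8
eef_pos: [0.5163, -0.1417, 0.1346]
tool_rot: [0.001, 0.998, -0.058, 0.001]
contact_force: [-0.3, -2.2, 9.0]
gripper_width: 0.238
grasp_force: 60.3
```

```bash
python3 -c "
from h import *
st()"
```

```text
t 11.8 loc mm [ -84.2 -102.2] z 134.6 toolx yaw vs station -0.04 F station [-0.  -2.3  9. ] w 20.3 g 60.3
```

>>> jog_arm([
  {"fingers": 15,"x": 0,"y": -1,"z": -1,"ax": 0,"ay": 0,"az": 0},
  {"fingers": 15,"x": 0,"y": -1,"z": 0,"ax": 0,"ay": 0,"az": 0},
  {"fingers": 15,"x": 0,"y": -1,"z": 0,"ax": 0,"ay": 0,"az": 0},
  {"fingers": 15,"x": 0,"y": -1,"z": 0,"ax": 0,"ay": 0,"az": 0},
  {"fingers": 15,"x": 0,"y": 0,"z": 0,"ax": 0,"ay": 0,"az": 0},
  {"fingers": 15,"x": 0,"y": 0,"z": 0,"ax": 0,"ay": 0,"az": 0},
  {"fingers": 15,"x": 0,"y": 0,"z": 0,"ax": 0,"ay": 0,"az": 0},
  {"fingers": 15,"x": 0,"y": 0,"z": 0,"ax": 0,"ay": 0,"az": 0},
])

```text
t: 12.6
eef_pos: [0.5162, -0.1413, 0.1347]
tool_rot: [0.002, 0.998, -0.059, 0.001]
contact_force: [2.2, -11.5, -0.5]
gripper_width: 0.237
grasp_force: 59.6
```

```bash
python3 -c "
from h import *
st()"
```

```text
t 12.6 loc mm [ -84.3 -101.9] z 134.7 toolx yaw vs station -0.2 F station [  3.5 -11.2  -0.5] w 20.3 g 59.6
```

At the stop: the 4 mm command gave 0.3 mm of motion and 11 N. Now I'll open it by two turns.

```bash
python3 -c "
from h import *
arc(np.pi,3*np.pi,24,np.array([-84.3,-98.2]),np.array([-34.3,-101.9]))"
```

```text
(1.5,16.5) (5,12) (8,10.5) (10.5,8) (12,5) (13,1.5) (13,-1.5) (12,-5)
(10.5,-8) (8,-10.5) (5,-12) (1.5,-13) (-1.5,-12.5) (-5,-12.5) (-8,-10) (-10.5,-8)
(-12,-5) (-13,-2) (-13,2) (-12,5) (-10.5,8) (-8,10) (-5,12.5) (-1.5,12.5)
```

>>> jog_arm([
  {"fingers": 15,"x": 1.5,"y": 16.5,"z": 0,"ax": 0,"ay": 0,"az": 0},
  {"fingers": 15,"x": 5,"y": 12,"z": 0,"ax": 0,"ay": 0,"az": 0},
  {"fingers": 15,"x": 8,"y": 10.5,"z": 0,"ax": 0,"ay": 0,"az": 0},
  {"fingers": 15,"x": 10.5,"y": 8,"z": 0,"ax": 0,"ay": 0,"az": 0},
  {"fingers": 15,"x": 12,"y": 5,"z": 0,"ax": 0,"ay": 0,"az": 0},
  {"fingers": 15,"x": 13,"y": 1.5,"z": 0,"ax": 0,"ay": 0,"az": 0},
  {"fingers": 15,"x": 13,"y": -1.5,"z": 0,"ax": 0,"ay": 0,"az": 0},
  {"fingers": 15,"x": 12,"y": -5,"z": 0,"ax": 0,"ay": 0,"az": 0},
])

```text
t: 13.4
eef_pos: [0.5852, -0.1943, 0.1346]
tool_rot: [0.001, 0.998, -0.059, -0.0]
contact_force: [-3.1, -0.6, 6.5]
gripper_width: 0.232
grasp_force: 60.6
```

```bash
cat >> h.py <<'E'
def ang():
    st(); d=L(bot.get_obs()["eef_pos"])*1e3-[-34.3,-101.9]; print("r",np.hypot(*d).round(1),"open mod 2pi deg",np.degrees(np.arctan2(d[1],d[0])+np.pi).round(1)%360)
E
python3 -c "
from h import *
ang()"
```

```text
t 13.4 loc mm [  -9.8 -146.5] z 134.6 toolx yaw vs station -0.13 F station [-3.  -1.   6.5] w 19.8 g 60.6
r 51.0 open mod 2pi deg 118.8
```

Good (expected 120°). Continuing.

>>> jog_arm([
  {"fingers": 15,"x": 10.5,"y": -8,"z": 0,"ax": 0,"ay": 0,"az": 0},
  {"fingers": 15,"x": 8,"y": -10.5,"z": 0,"ax": 0,"ay": 0,"az": 0},
  {"fingers": 15,"x": 5,"y": -12,"z": 0,"ax": 0,"ay": 0,"az": 0},
  {"fingers": 15,"x": 1.5,"y": -13,"z": 0,"ax": 0,"ay": 0,"az": 0},
  {"fingers": 15,"x": -1.5,"y": -12.5,"z": 0,"ax": 0,"ay": 0,"az": 0},
  {"fingers": 15,"x": -5,"y": -12.5,"z": 0,"ax": 0,"ay": 0,"az": 0},
  {"fingers": 15,"x": -8,"y": -10,"z": 0,"ax": 0,"ay": 0,"az": 0},
  {"fingers": 15,"x": -10.5,"y": -8,"z": 0,"ax": 0,"ay": 0,"az": 0},
])

```text
t: 14.2
eef_pos: [0.5948, -0.1071, 0.1346]
tool_rot: [0.001, 0.998, -0.058, -0.0]
contact_force: [-2.3, -7.3, 7.1]
gripper_width: 0.235
grasp_force: 60.6
```

```bash
python3 -c "
from h import *
ang()"
```

```text
t 14.2 loc mm [-10.2 -58.8] z 134.6 toolx yaw vs station -0.03 F station [-1.4 -7.5  7.1] w 20.1 g 60.6
r 49.4 open mod 2pi deg 240.8
```

>>> jog_arm([
  {"fingers": 15,"x": -12,"y": -5,"z": 0,"ax": 0,"ay": 0,"az": 0},
  {"fingers": 15,"x": -13,"y": -2,"z": 0,"ax": 0,"ay": 0,"az": 0},
  {"fingers": 15,"x": -13,"y": 2,"z": 0,"ax": 0,"ay": 0,"az": 0},
  {"fingers": 15,"x": -12,"y": 5,"z": 0,"ax": 0,"ay": 0,"az": 0},
  {"fingers": 15,"x": -10.5,"y": 8,"z": 0,"ax": 0,"ay": 0,"az": 0},
  {"fingers": 15,"x": -8,"y": 10,"z": 0,"ax": 0,"ay": 0,"az": 0},
  {"fingers": 15,"x": -5,"y": 12.5,"z": 0,"ax": 0,"ay": 0,"az": 0},
  {"fingers": 15,"x": -1.5,"y": 12.5,"z": 0,"ax": 0,"ay": 0,"az": 0},
])

```text
t: 15.0
eef_pos: [0.5166, -0.1393, 0.1346]
tool_rot: [-0.001, 0.998, -0.057, 0.001]
contact_force: [4.6, 1.8, 1.3]
gripper_width: 0.236
grasp_force: 60.3
```

```bash
python3 -c "
from h import *
ang()"
```

```text
t 15.0 loc mm [-84.2 -99.8] z 134.6 toolx yaw vs station 0.08 F station [4.4 2.3 1.3] w 20.2 g 60.3
r 50.0 open mod 2pi deg 357.6
```

One turn is done. The second turn is the same, with a first row of (1.5,13).

>>> jog_arm([
  {"fingers": 15,"x": 1.5,"y": 13,"z": 0,"ax": 0,"ay": 0,"az": 0},
  {"fingers": 15,"x": 5,"y": 12,"z": 0,"ax": 0,"ay": 0,"az": 0},
  {"fingers": 15,"x": 8,"y": 10.5,"z": 0,"ax": 0,"ay": 0,"az": 0},
  {"fingers": 15,"x": 10.5,"y": 8,"z": 0,"ax": 0,"ay": 0,"az": 0},
  {"fingers": 15,"x": 12,"y": 5,"z": 0,"ax": 0,"ay": 0,"az": 0},
  {"fingers": 15,"x": 13,"y": 1.5,"z": 0,"ax": 0,"ay": 0,"az": 0},
  {"fingers": 15,"x": 13,"y": -1.5,"z": 0,"ax": 0,"ay": 0,"az": 0},
  {"fingers": 15,"x": 12,"y": -5,"z": 0,"ax": 0,"ay": 0,"az": 0},
])

```text
t: 15.8
eef_pos: [0.585, -0.1944, 0.1346]
tool_rot: [0.001, 0.998, -0.059, -0.001]
contact_force: [-2.9, -1.5, 8.1]
gripper_width: 0.236
grasp_force: 60.9
```

>>> jog_arm([
  {"fingers": 15,"x": 10.5,"y": -8,"z": 0,"ax": 0,"ay": 0,"az": 0},
  {"fingers": 15,"x": 8,"y": -10.5,"z": 0,"ax": 0,"ay": 0,"az": 0},
  {"fingers": 15,"x": 5,"y": -12,"z": 0,"ax": 0,"ay": 0,"az": 0},
  {"fingers": 15,"x": 1.5,"y": -13,"z": 0,"ax": 0,"ay": 0,"az": 0},
  {"fingers": 15,"x": -1.5,"y": -12.5,"z": 0,"ax": 0,"ay": 0,"az": 0},
  {"fingers": 15,"x": -5,"y": -12.5,"z": 0,"ax": 0,"ay": 0,"az": 0},
  {"fingers": 15,"x": -8,"y": -10,"z": 0,"ax": 0,"ay": 0,"az": 0},
  {"fingers": 15,"x": -10.5,"y": -8,"z": 0,"ax": 0,"ay": 0,"az": 0},
])

```text
t: 16.6
eef_pos: [0.5954, -0.1076, 0.1346]
tool_rot: [0.001, 0.998, -0.058, 0.0]
contact_force: [-1.4, -5.8, 5.5]
gripper_width: 0.232
grasp_force: 60.8
```

```bash
python3 -c "
from h import *
ang()"
```

```text
t 16.6 loc mm [ -9.6 -59.3] z 134.6 toolx yaw vs station -0.04 F station [-0.7 -6.   5.5] w 19.8 g 60.8
r 49.3 open mod 2pi deg 239.9
```

>>> jog_arm([
  {"fingers": 15,"x": -12,"y": -5,"z": 0,"ax": 0,"ay": 0,"az": 0},
  {"fingers": 15,"x": -13,"y": -2,"z": 0,"ax": 0,"ay": 0,"az": 0},
  {"fingers": 15,"x": -13,"y": 2,"z": 0,"ax": 0,"ay": 0,"az": 0},
  {"fingers": 15,"x": -12,"y": 5,"z": 0,"ax": 0,"ay": 0,"az": 0},
  {"fingers": 15,"x": -10.5,"y": 8,"z": 0,"ax": 0,"ay": 0,"az": 0},
  {"fingers": 15,"x": -8,"y": 10,"z": 0,"ax": 0,"ay": 0,"az": 0},
  {"fingers": 15,"x": -5,"y": 12.5,"z": 0,"ax": 0,"ay": 0,"az": 0},
  {"fingers": 15,"x": -1.5,"y": 12.5,"z": 0,"ax": 0,"ay": 0,"az": 0},
])

```text
t: 17.4
eef_pos: [0.5163, -0.1402, 0.1346]
tool_rot: [-0.0, 0.998, -0.057, 0.001]
contact_force: [5.3, 2.1, 1.2]
gripper_width: 0.235
grasp_force: 60.4
```

```bash
python3 -c "
from h import *
ang()"
```

```text
t 17.4 loc mm [ -84.4 -100.7] z 134.6 toolx yaw vs station 0.04 F station [5.  2.7 1.2] w 20.1 g 60.4
r 50.1 open mod 2pi deg 358.7
```

>>> jog_arm([
  {"fingers": 15,"x": 0,"y": 1,"z": 0,"ax": 0,"ay": 0,"az": 0},
  {"fingers": 15,"x": 0,"y": 0,"z": 0,"ax": 0,"ay": 0,"az": 0},
  {"fingers": 15,"x": 0,"y": 0,"z": 0,"ax": 0,"ay": 0,"az": 0},
  {"fingers": 15,"x": 0,"y": 0,"z": 0,"ax": 0,"ay": 0,"az": 0},
  {"fingers": 15,"x": 0,"y": 0,"z": 0,"ax": 0,"ay": 0,"az": 0},
  {"fingers": 15,"x": 0,"y": 0,"z": 0,"ax": 0,"ay": 0,"az": 0},
  {"fingers": 15,"x": 0,"y": 0,"z": 0,"ax": 0,"ay": 0,"az": 0},
  {"fingers": 15,"x": 0,"y": 0,"z": 0,"ax": 0,"ay": 0,"az": 0},
])

```text
t: 18.2
eef_pos: [0.5162, -0.1409, 0.1346]
tool_rot: [-0.0, 0.998, -0.057, 0.001]
contact_force: [4.8, -1.9, 4.6]
gripper_width: 0.236
grasp_force: 60.6
```

```bash
python3 -c "
from h import *
ang()
s=snap('scene')
cv2.imwrite('pics/c7.png',cv2.resize(s['pixels'][170:370,240:440],(600,600))[:,:,::-1])
"
```

```text
t 18.2 loc mm [ -84.4 -101.4] z 134.6 toolx yaw vs station 0.03 F station [ 5.  -1.3  4.6] w 20.2 g 60.6
r 50.1 open mod 2pi deg 359.4
```

View pics/c7.png

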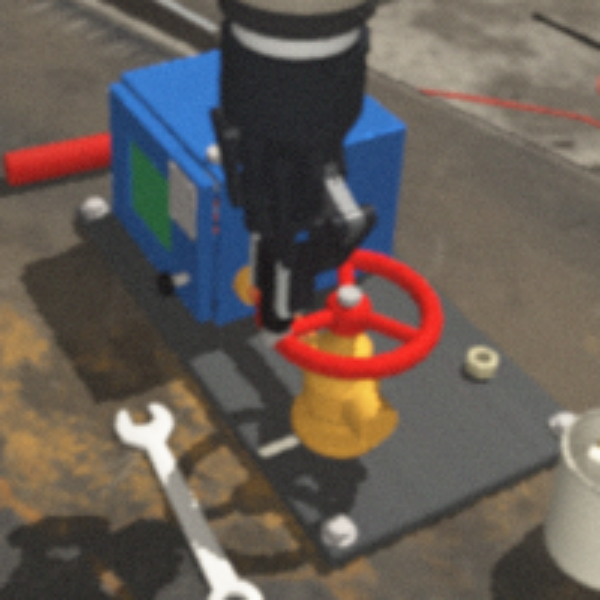

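The door is shut, with its pane at (150,195). The handle is gripped over the white mark at (278,320), and the bystanders are in place. I'm handing in.

```bash
python3 -c "
from h import *
print(bot.hand_in())"
```

```text
the job is handed in; nothing more can be done
None
```

Job handed in, with no verdict returned: the door is shut on its catch, the valve was closed to its stop and then opened two turns (about 0.6° short by my reading), the handle is still gripped at about 60 N, and none of the cup, spanner, screwdriver or nut was touched.

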